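# Turn over the glaze sample leaf

### The arm

A 6-joint arm with a two-finger parallel gripper is mounted at the origin on the work surface. World frame = base frame: x ahead of the robot, y to its left, z up, the work surface at z = 0. Lengths are in m, angles in degrees, forces in N, time in s.
With the tool pointing down it reaches from about 0.325 to 0.775 m from the base axis. Payload 5.5 kg.
Tool frame: the origin (TCP) lies on the centre line of the jaws, within the pads' length; the fingertips stand 22 mm ahead of it and the grasp point (between the pads) lies 3 mm ahead of it; z points along the fingers, y is the line along which they close (so a half turn about z gives the same grasp; the last joint's range is limited). The gripper opens to 85 mm and grips with 20 to 120 N. Pads are 22 mm wide; open, the fingers measure 114 mm over their backs; the gripper's body (76 mm by 85 mm) begins 54 mm behind the grasp point. The pads swing forward as they close: fully open they stand 13 mm farther back than shut.
Start: joints at [60.808, 5.22, 70.514, -0, 104.267, -3.249], TCP at [0.262, 0.54, 0.217] pointing down, gripper open.
Joint ranges: [-164.24, 164.24], [-49.07, 125.15], [9.68, 141.18], [-86.29, 266.29], [3.28, 154.24], [-151.56, 151.56]. Speed limits (degrees/s): [147.25, 147.25, 172.46, 180, 180, 180].

### API

Orientations are given as [roll, pitch, yaw] about the fixed x, y, z axes, in that order (R = Rz(yaw) Ry(pitch) Rx(roll)).
In Python, from cell import manip, snapshot, calibration gives the robot as it stands. The module is installed in compiled form; this text tells all that it offers.
- The arm moves only by the tool servo_tool, never from a script. Its argument "targets" is a list of rows, each a list of 2 entries, a list of its own where there are three numbers: the shift along the world's x, y, z in cm, then the turn, a rotation vector about the world's x, y, z in degrees. In form: [[[x, y, z], [ax, ay, az]], ...]. A call has 1 to 8 rows; each row is the pose to reach, as a shift and turn from the pose commanded when the call began; what a row does not reach only later rows make up. A row lasts 1/12 s, in which the tool goes at most 41.7 mm and 7.16 degrees, less where a joint would pass 70% of its speed; a pose out of reach is approached as far as the arm can. A call with a gripper value outside its range is refused whole. "gripper" is the closure, from 0 (fully open) to 1 (shut), set as the call begins (left out, the last holds). The fingers move at their own pace and stop on an object; "squeeze" is the grip in N (left out, the last holds). Time passes only in rows, so rows that repeat a pose let the fingers close. It gives the time, the measured TCP pose, the force, the opening and the grip force at its end, in the units of the state.
- manip.get_obs(): the state, without advancing time (a new reading comes with each control period).
- snapshot(name): name is "scene" or "side" or "wrist"; returns (picture, depth): 400x640x3 uint8, red, green, blue; 400x640 float32, m along the optical axis (not along the pixel's ray), 0 where there is no reading.
- calibration(name): a dict with "fx", "fy", "cx", "cy" (pixels), "R" (3x3) and "t" (3): a world point X has camera coordinates R X + t. Camera axes: x right, y down, z forward; pixel columns grow to the right and rows downward; lengths in m; the calibration is good to about 2 mm. A picture is of the moment at which its call begins: read the wrist's pose just before it. calibration takes no time and is no camera call; for the wrist camera it gives the pose at the moment of the call.
- manip.hand_in(): hands the job in; it is judged then, once.
The state is a dict: "t": time; "joints": joint angles; "qd": joint speeds; "joint_efforts": joint torques, N m; "eef_pos": TCP position; "tool_rot": TCP orientation; "wrist_force": force on the tool from outside, world axes, zero at the start; "torque": the same for the moment, N m; "opening": finger opening in m; "gripper_force": force on a finger pad.
Only numpy, scipy, OpenCV 4.12 (cv2) and the standard library are available. Lean on these libraries where they do the work, as an engineer would, in place of code of your own. Each camera call takes 0.05 s, during which the arm holds its last target. There are 200 camera calls.

### The job

With the closed fingertips or the outside of the fingers, push the half-raised leaf of the glaze sample stand up and over its spine and press it down until it lies flat on the other half of the stand, its tiles facing up. Do not pinch the leaf or slap it down, do not lift or shift the stand, and leave the jar, plaster mould, beaker and brush as they are. Finish with the hand clear of everything.

Things in the scene. Friction and masses are not known exactly. Their poses are not given: they have to be found in the camera images.
- stand: the glaze sample stand: a loose wooden board with a mass of about 2 kg, 180 mm along its x axis (the spine's direction) by 290 mm along its y axis by 18 mm thick, lying on the bench. Origin at the centre of its underside, z up. The spine runs along its x axis over the middle; the leaf starts raised over its +y half and must end flat on its -y half
- spine (a point): the middle of the spine (hinge axis), 26 mm above the stand's underside; its axes are those of the stand: x along the spine. Small steel blocks at x = +-86 mm, 38 mm high above the bench
- leaf (a joint): angle of the leaf about the spine in rad: 0 would be flat on the +y half of the stand, pi/2 upright, pi (its stop) flat on the -y half. It starts between 0.5 and 1.0. The hinge is stiff (0.28 N m of friction, against at most 0.24 N m of the leaf's weight): the leaf stays where it is left at any angle and must be pushed all the way; 3 to 8 N at its free edge is enough
- leaf_edge (a point): the middle of the leaf's free edge, at half its thickness, 140 mm from the hinge axis. It travels on an arc of 140 mm radius about the spine as the leaf turns. The leaf is a rigid panel 160 mm along the spine and 12 mm thick (hinge axis at half its thickness), about 240 g; the outer 4 mm of the free edge is only the 5 mm core
- leaf_tiles: the six glazed tiles, 50 mm square and 3.5 mm thick, glued to the leaf's under face (the face that is down and outward at the start and up at the end), in a field 152 mm along the spine, from 34 to 136 mm from it. Origin on the hinge axis in mid-spine, x along the spine, y along the leaf towards the free edge, z out of the face opposite the tiles
- leaf_back: the plain plywood facing, 3.5 mm thick, 152 mm along the spine and from 34 to 136 mm from it, on the leaf's other face (up at the start, down at the end). Same origin and axes as leaf_tiles
- jar_mid (a point): bystander: a white glaze jar with a steel lid, 54 mm across and 85 mm high; point at its centre, half-way up. Jar, mould and beaker stand in a row, in any order, beyond the stand's +x end, about 150 to 175 mm from the stand's centre along its x axis
- mould_mid (a point): bystander: a round plaster mould, 76 mm across and 45 mm high; point at its centre, half-way up
- beaker_mid (a point): bystander: an open terracotta beaker, 64 mm across and 75 mm high; point at its centre, half-way up
- brush_mid (a point): bystander: a wooden brush 170 mm long and 20 mm thick lying off the stand's -x end, across the spine's direction, about 130 to 150 mm from the stand's centre; point at its middle, 10 mm up

How it is judged (in metres and radians):
At the end, for the whole second after the job is handed in: The leaf lies at rest on the other half of the stand, within 0.06 rad of flat (about 8 mm at its free edge); the stand lies flat and at rest within 30 mm of where it began; jar, mould, beaker and brush within 30 mm of where they began (value of joint leaf above 3.08 rad and velocity of joint leaf between -0.05 and 0.05 rad/s and distance of each of stand, jar_mid, mould_mid, beaker_mid, brush_mid from where it was at the start of the episode below 0.03 m and angle between stand's own z axis and vertical below 0.03 rad and linear speed of stand below 0.02 m/s); the robot touches nothing.
It fails at once if the leaf is pinched: the fingers press on both of its faces at once (over 1 N each) (contact force between the fingers and leaf_tiles above 1 N and contact force between the fingers and leaf_back above 1 N).
It fails at once if the leaf is slapped over: it turns faster than 4 rad/s (velocity of joint leaf above 4 rad/s).
It fails at once if the stand is lifted by 12 mm or tipped by 0.1 rad (height (world z) of stand above 0.012 m or angle between stand's own z axis and vertical above 0.1 rad).
It fails at once if the stand is shifted by over 30 mm (distance of stand from where it was at the start of the episode above 0.03 m).
It fails at once if the jar, mould, beaker or brush is moved by over 30 mm, lifted or knocked over (distance of any of jar_mid, mould_mid, beaker_mid, brush_mid from where it was at the start of the episode above 0.03 m or angle between any of jar_mid, mould_mid, beaker_mid's own z axis and vertical above 0.3 rad).
It also fails if it takes over 51 s, if anything falls off the work surface, if the arm or the gripper's body presses on something with over 40 N, if the wrist force passes 120 N, or if a joint passes its speed limit or range.

## Working session

There is one attempt and no reset: what is moved stays moved. The work goes in short steps, Python scripts to look and compute and a tool call to move; the robot and the scene stay as the last step left them, time stands still between calls to the robot, and variables do not carry over. Pictures are saved under pics/ and viewed, at most 10 in all, crops included, and the job is handed in when it is done.

Besides the shell and the picture viewer there is one more tool, called by a JSON object that holds its "op" and its "data". servo_tool: Moves the arm, as the interface text tells. Its arguments: {"type":"object","properties":{"targets":{"type":"array","items":{"type":"array"}},"gripper":{"type":"number"},"squeeze":{"type":"number"}},"required":["targets"]}

```bash
mkdir -p pics
cat > h.py <<'E'
import numpy as np, cv2
from cell import manip, snapshot, calibration
def look(name,fn):
    c=calibration(name); p,d=snapshot(name)
    cv2.imwrite('pics/'+fn+'.png',p[:,:,::-1]); np.savez('pics/'+fn,p=p,d=d,**{k:np.array(v) for k,v in c.items()})
def world(fn,uv,r=1):
    z=np.load('pics/'+fn+'.npz'); out=[]
    for u,v in uv:
        w=z['d'][v-r:v+r+1,u-r:u+r+1]; w=w[w>0]; D=np.median(w) if w.size else np.nan
        X=np.array([(u-z['cx'])/z['fx']*D,(v-z['cy'])/z['fy']*D,D]); out.append(z['R'].T@(X-z['t']))
    return np.array(out)
E
python3 - <<'E'
from h import *
o=manip.get_obs(); print(o)
look('scene','s1'); look('side','d1')
E
```

```text
{'t': 0.0, 'joints': array([ 6.08097443e+01,  5.26313194e+00,  7.05845476e+01, -1.22236629e-03,
        1.04267041e+02, -3.24776492e+00]), 'qd': array([-0.05323835,  0.03804414, -0.09400714, -0.11643331,  0.05689749,
        0.04119104]), 'joint_efforts': array([-4.07988618e-04, -4.58743894e+01, -4.18018377e+01, -1.61203343e-04,
        1.19510564e-02, -1.54231520e-05]), 'eef_pos': array([0.26232146, 0.53925484, 0.21602437]), 'tool_rot': array([-1.79885397e+02, -5.31598432e-03,  1.54057204e+02]), 'wrist_force': array([-0.84942362,  0.47880224, -0.86378602]), 'torque': array([ 0.02824464,  0.0275748 , -0.05241999]), 'gripper_force': 0.0, 'opening': 0.0854680476709443}
```

View pics/s1.png

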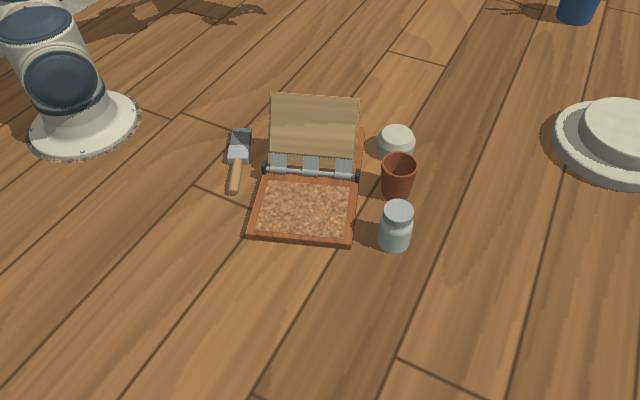

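View pics/d1.png

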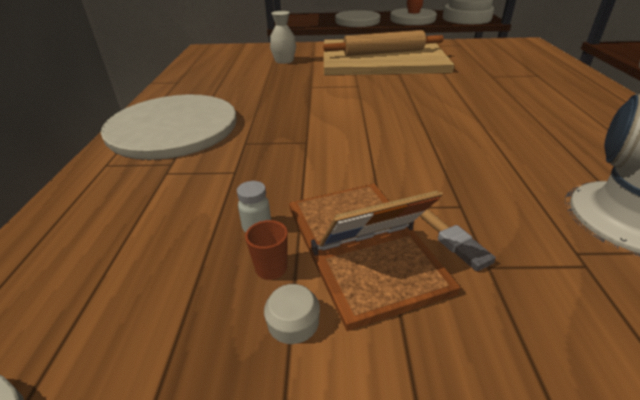

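The scene view shows the spine from about (265,168) to (358,177). The leaf's free edge runs (271,94)–(358,98), with the beaker, jar and mould at right and the brush at left. The side view shows the tiled face from the +y side.

Run:
```python
from h import *
np.set_printoptions(precision=4,suppress=True)
L=['spineL','spineR','edgeL','edgeR','leafmidtop','leafmidlow','corner-y L','corner-y R','jar','beaker','mould','brushend','brushtop']
P=world('s1',[(266,168),(357,177),(275,99),(355,102),(315,102),(312,150),(250,234),(350,240),(398,208),(398,158),(396,130),(235,188),(240,132)])
for l,p in zip(L,P): print(l,p)
L=['edge R(side)','edgeL','tile','standcorner','standcorner2']
for l,p in zip(L,world('d1',[(434,197),(332,240),(380,222),(352,313),(452,288)])): print(l,p)
# robot hand in leaf frame
s=(P[1]-P[0])[:2]; print('yaw',np.degrees(np.arctan2(s[1],s[0])),np.linalg.norm(s))
z=np.load('pics/s1.npz'); print(z['R'].T@-z['t'], z['R'][2])
```

```text
spineL [0.4297 0.0383 0.0309]
spineR [0.5897 0.0909 0.0343]
edgeL [0.4191 0.1058 0.1379]
edgeR [0.5499 0.1573 0.1419]
leafmidtop [0.4853 0.1309 0.1374]
leafmidlow [0.5007 0.0871 0.0657]
corner-y L [ 0.4792 -0.0933  0.0172]
corner-y R [ 0.6338 -0.03    0.0194]
jar [0.6926 0.0154 0.0859]
beaker [0.6451 0.142  0.062 ]
mould [0.6091 0.2269 0.0468]
brushend [ 0.3989 -0.0202  0.0184]
brushtop [0.323  0.1083 0.0203]
edge R(side) [0.4169 0.1195 0.1402]
edgeL [0.5583 0.1246 0.0667]
tile [0.4887 0.1218 0.0983]
standcorner [0.5323 0.2194 0.0183]
standcorner2 [0.3852 0.1772 0.0184]
yaw 18.188094839086002 0.1683982541447071
[ 0.809  -0.4446  0.6542] [-0.2977  0.5796 -0.7586]
```

Run:
```python
from h import *
np.set_printoptions(precision=4,suppress=True)
pts=[]
for f in('s1','d1'):
    z=np.load(f'pics/{f}.npz'); v,u=np.mgrid[:400,:640]; D=z['d']
    X=np.stack([(u-z['cx'])/z['fx']*D,(v-z['cy'])/z['fy']*D,D],-1)[D>0]; pts.append((X-z['t'])@z['R'])
A=np.vstack(pts); c=np.array([.51,.06])
n=lambda P:np.linalg.norm(P[:,:2]-c,axis=1)
B=A[(abs(A[:,2]-.018)<.004)&(n(A)<.19)]
S=None
for yaw in range(14,27):
    a=np.radians(yaw);ux=np.array([np.cos(a),np.sin(a)]);uy=np.array([-ux[1],ux[0]])
    q=(B[:,:2]-c);x=q@ux;y=q@uy
    m=(abs(x)<.11)
    h=np.percentile(x[m],[1,99]),np.percentile(y[m],[1,99])
    print(yaw,h[0],np.ptp(h[0]),h[1],np.ptp(h[1]), 'centre',c+ux*h[0].mean()+uy*h[1].mean())
Sc=pts[0]; Lf=Sc[(n(Sc)<.14)&(Sc[:,2]>.06)&(Sc[:,2]<.14)]
Lf=Lf[(Lf[:,0]<.58)]
m=Lf.mean(0); N=np.linalg.svd(Lf-m,full_matrices=False)[2][2]; r=abs((Lf-m)@N)
m=Lf[r<.006].mean(0);N=np.linalg.svd(Lf[r<.006]-m,full_matrices=False)[2][2]; N*=np.sign(N[2]);print('leaf',m,N,'theta',np.arccos(N[2]),'yaw',np.degrees(np.arctan2(N[0],-N[1])))
```

```text
14 [-0.0951  0.0944] 0.18946092001886133 [-0.1358  0.158 ] 0.2937249249180241 centre [0.507  0.0707]
15 [-0.0934  0.0928] 0.18617921345066635 [-0.1351  0.1573] 0.2924559424506652 centre [0.5068 0.0706]
16 [-0.0917  0.0913] 0.18298771738670305 [-0.1345  0.1567] 0.29121024701778037 centre [0.5067 0.0706]
17 [-0.0904  0.0899] 0.18029677039911557 [-0.134   0.1562] 0.2902857795563174 centre [0.5065 0.0705]
18 [-0.0889  0.0888] 0.17773769893588448 [-0.1338  0.1557] 0.2895413601964515 centre [0.5066 0.0704]
19 [-0.0883  0.0881] 0.1764589704452545 [-0.1338  0.1555] 0.2893201596688736 centre [0.5064 0.0703]
20 [-0.0883  0.0883] 0.17655300050818812 [-0.1338  0.1555] 0.28931225470375477 centre [0.5063 0.0702]
21 [-0.0884  0.0891] 0.1775046254108143 [-0.1336  0.1554] 0.2889910795906085 centre [0.5064 0.0703]
22 [-0.0895  0.0906] 0.1800602444957732 [-0.1337  0.1554] 0.28910511455965676 centre [0.5065 0.0702]
23 [-0.0907  0.0922] 0.1828892766517065 [-0.1341  0.1556] 0.28970954831715445 centre [0.5065 0.0702]
24 [-0.0919  0.0941] 0.1859812821428004 [-0.1346  0.1561] 0.29061212338443465 centre [0.5066 0.0703]
25 [-0.0934  0.096 ] 0.18940021859814166 [-0.135   0.1564] 0.29141491746071896 centre [0.5067 0.0703]
26 [-0.0949  0.098 ] 0.19286763775441537 [-0.1355  0.1569] 0.29233489026482506 centre [0.5067 0.0703]
leaf [0.4924 0.1079 0.1007] [ 0.2872 -0.7881  0.5444] theta 0.995114308198254 yaw 20.02163192939383
```

{"op": "servo_tool", "data": {"targets": [[[2,-3,1],[0,0,-6]],[[4,-6,2],[0,0,-12]],[[6,-9,2],[0,0,-18]],[[8,-12,2],[0,0,-24]],[[10,-15,2],[0,0,-30]],[[12,-18,2],[0,0,-36]],[[14,-21,2],[0,0,-42]],[[16,-24,2],[0,0,-44]]], "gripper": 1, "squeeze": 20}}

```text
t: 0.77
eef_pos: [0.423, 0.2979, 0.2368]
tool_rot: [-180.0, 0.0, 109.8]
wrist_force: [1.4, -0.1, -0.3]
opening: -0.0003
gripper_force: 0.0
```

Stand centre is (0.506, 0.070), yaw is 20° and the leaf angle is about 0.995 rad. I'm going behind the leaf.

{"op": "servo_tool", "data": {"targets": [[[0.6,-1.8,-1.5],[0,0,0]],[[1.2,-3.5,-3],[0,0,0]],[[1.9,-5.3,-4.5],[0,0,0]],[[2.6,-7,-6],[0,0,0]],[[3.2,-8.7,-7.5],[0,0,0]],[[3.8,-10.3,-9],[0,0,0]],[[4.3,-11.6,-10],[0,0,0]],[[4.6,-12.4,-10.5],[0,0,0]]]}}

```text
t: 1.43
eef_pos: [0.468, 0.1739, 0.1298]
tool_rot: [-179.8, 0.0, 110.0]
wrist_force: [0.5, 0.4, 0.0]
opening: -0.0001
gripper_force: 0.0
```

Run:
```python
from h import *
look('side','d2'); look('scene','s2')
im=cv2.imread('pics/d2.png')[100:320,220:500]; cv2.imwrite('pics/d2c.png',cv2.resize(im,None,fx=2.6,fy=2.6))
print(manip.get_obs()['eef_pos'])
```

```text
[0.46815556 0.17441181 0.13077597]
```

View pics/d2c.png

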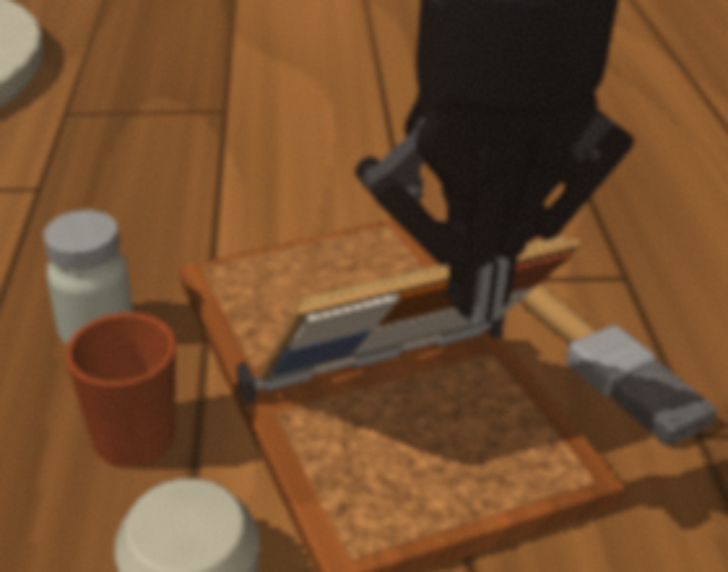

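The fingers hang behind the tiled face with their tips below the free edge, nothing touching. Now the first push.

{"op": "servo_tool", "data": {"targets": [[[0.15,-0.4,0.06],[0,0,0]],[[0.3,-0.8,0.12],[0,0,0]],[[0.45,-1.25,0.18],[0,0,0]],[[0.6,-1.65,0.25],[0,0,0]],[[0.75,-2.1,0.31],[0,0,0]],[[0.9,-2.5,0.37],[0,0,0]],[[1.05,-2.9,0.44],[0,0,0]],[[1.2,-3.3,0.5],[0,0,0]]]}}

```text
t: 2.2
eef_pos: [0.4807, 0.1422, 0.1373]
tool_rot: [180.0, 0.0, 110.1]
wrist_force: [-0.1, -0.7, -0.7]
opening: -0.0002
gripper_force: 0.0
```

{"op": "servo_tool", "data": {"targets": [[[0.1,-0.3,0.12],[0,0,0]],[[0.2,-0.55,0.25],[0,0,0]],[[0.3,-0.85,0.37],[0,0,0]],[[0.4,-1.1,0.5],[0,0,0]],[[0.5,-1.4,0.62],[0,0,0]],[[0.6,-1.7,0.75],[0,0,0]],[[0.7,-2,0.87],[0,0,0]],[[0.8,-2.25,1],[0,0,0]]]}}

```text
t: 2.87
eef_pos: [0.4886, 0.1197, 0.1473]
tool_rot: [180.0, 0.0, 110.1]
wrist_force: [-0.4, 1.2, -0.5]
opening: -0.0001
gripper_force: 0.0
```

Run:
```python
from h import *
look('side','d3'); look('scene','s3')
a=cv2.imread('pics/d3.png')[100:320,280:480]; b=cv2.imread('pics/s3.png')[40:260,220:420]; cv2.imwrite('pics/c3.png',cv2.resize(np.hstack([a,b]),None,fx=2,fy=2))
print(manip.get_obs()['eef_pos'],manip.get_obs()['wrist_force'])
```

```text
[0.48874023 0.1196818  0.14745736] [-0.23256578 -0.02825603 -0.10168011]
```

View pics/c3.png

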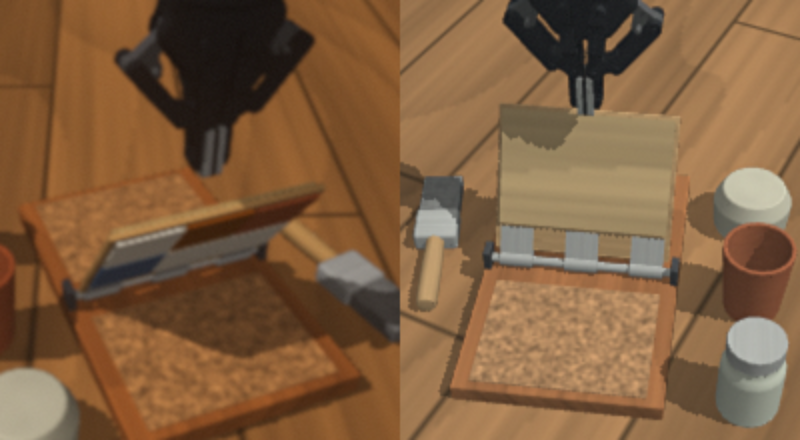

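The fingers sit above and over the leaf's edge (tip near (205,172) in the left crop), and the leaf has not moved. The tips are higher than I assumed, so I'll measure them.

Run:
```python
from h import *
np.set_printoptions(precision=4,suppress=True)
print(world('d3',[(382,168),(382,176),(382,182),(382,185),(378,183),(388,183)],0)); print(world('s3',[(312,80),(312,88),(312,93),(312,95)],0))
# all points near the hand axis, below TCP
o=manip.get_obs()['eef_pos'];c=np.array([.5064,.0703]);a=np.radians(20);ux=np.array([np.cos(a),np.sin(a)]);uy=np.array([-ux[1],ux[0]])
for f in('s3','d3'):
    z=np.load(f'pics/{f}.npz'); v,u=np.mgrid[:400,:640]; D=z['d']
    X=np.stack([(u-z['cx'])/z['fx']*D,(v-z['cy'])/z['fy']*D,D],-1); X=(X-z['t'])@z['R']
    dark=(z['p'].max(-1)<75)&(D>0); q=X[...,:2]-o[:2]; x=q@ux;y=q@uy
    m=dark&(abs(x)<.04)&(abs(y)<.03)&(X[...,2]>.1)&(X[...,2]<.25)
    for k in np.arange(.12,.2,.008):
        s=m&(abs(X[...,2]-k)<.004)
        if s.sum()>3: print(f,round(k,3),s.sum(),'x',np.percentile(x[s],[3,97]),'y',np.percentile(y[s],[3,97]))
    L=z['d']
```

```text
[[0.4935 0.1287 0.1942]
 [0.4927 0.1291 0.1823]
 [0.4923 0.1313 0.1743]
 [0.4922 0.1323 0.1702]
 [0.4974 0.1308 0.1725]
 [0.4841 0.1298 0.1716]]
[[0.4941 0.1077 0.2008]
 [0.4934 0.1081 0.1847]
 [0.4938 0.1068 0.1757]
 [0.4929 0.1081 0.1705]]
s3 0.168 12 x [-0.0093  0.0067] y [-0.0128 -0.0065]
s3 0.176 37 x [-0.0125  0.013 ] y [-0.0135  0.0019]
s3 0.184 46 x [-0.012   0.0135] y [-0.013   0.0003]
s3 0.192 48 x [-0.0132  0.0134] y [-0.0136  0.0005]
s3 0.2 42 x [-0.013   0.0133] y [-0.013   0.0033]
d3 0.12 74 x [-0.0369  0.0235] y [0.0127 0.0178]
d3 0.128 79 x [-0.0357  0.0226] y [0.0181 0.0229]
d3 0.136 50 x [-0.0379  0.0223] y [0.0229 0.0267]
d3 0.168 32 x [-0.0023  0.0131] y [0.002  0.0115]
d3 0.176 84 x [-0.011   0.0146] y [-0.0053  0.0117]
d3 0.184 92 x [-0.0107  0.0147] y [-0.0039  0.0113]
d3 0.192 97 x [-0.0111  0.0147] y [-0.0047  0.0113]
d3 0.2 75 x [-0.0084  0.0148] y [0.0014 0.0131]
```

Both cameras put the tip at z≈0.167 with the TCP reading 0.147, so the tip is about 20 mm above the reported TCP. I'll back off, go lower and check again.

{"op": "servo_tool", "data": {"targets": [[[-0.7,2,0],[0,0,0]],[[-1.4,4,0],[0,0,0]],[[-2.15,5.9,0],[0,0,0]],[[-2.15,5.9,-1.5],[0,0,0]],[[-2.15,5.9,-3],[0,0,0]],[[-2.15,5.9,-4.5],[0,0,0]],[[-2.15,5.9,-5.5],[0,0,0]],[[-2.15,5.9,-5.5],[0,0,0]]]}}

```text
t: 3.63
eef_pos: [0.4656, 0.1787, 0.0894]
tool_rot: [-179.7, -0.0, 110.1]
wrist_force: [-0.3, -0.6, -0.7]
opening: 0.0004
gripper_force: 0.0
```

```bash
cat >> h.py <<'E'
def tip(tag):
    o=manip.get_obs();e=o['eef_pos'];c=np.array([.5064,.0703]);a=np.radians(20);ux=np.array([np.cos(a),np.sin(a)]);uy=np.array([-ux[1],ux[0]])
    print('t',o['t'],'eef',e,'xs,yc',(e[:2]-c)@ux,(e[:2]-c)@uy,'F',o['wrist_force'])
    for n in('scene','side'):
        f=n[:2]+tag; look(n,f); z=np.load(f'pics/{f}.npz'); v,u=np.mgrid[:400,:640]; D=z['d']
        X=np.stack([(u-z['cx'])/z['fx']*D,(v-z['cy'])/z['fy']*D,D],-1); X=(X-z['t'])@z['R']
        q=X[...,:2]-e[:2]; m=(D>0)&(z['p'].max(-1)<75)&(abs(q@ux)<.02)&(abs(q@uy)<.014)&(X[...,2]<.3)
        print(n,'dark z percentiles',np.percentile(X[...,2][m],[1,5,20]) if m.sum()>5 else None)
        # leaf angle from tan/any points in stand frame
        q=X[...,:2]-c; x=q@ux;y=q@uy;zz=X[...,2]-.026; r=np.hypot(y,zz); th=np.arctan2(zz,y)
        m=(D>0)&(abs(x)<.075)&(abs(x)>.035)&(r>.05)&(r<.142)&(th>.15)&(z['p'].max(-1)>75)
        if m.sum()>20: print(n,'leaf angle',np.median(th[m]),m.sum())
    a=cv2.imread(f'pics/si{tag}.png')[100:320,280:480]; b=cv2.imread(f'pics/sc{tag}.png')[40:260,220:420]; cv2.imwrite(f'pics/c{tag}.png',cv2.resize(np.hstack([a,b]),None,fx=2,fy=2))
E
python3 -c "
from h import *
np.set_printoptions(precision=4,suppress=True)
tip('4')"
```

```text
t 3.6333 eef [0.4656 0.1787 0.0894] xs,yc -0.0012691892429717514 0.11584803206537145 F [-0.2803 -0.6385 -0.6639]
scene dark z percentiles [0.1224 0.1284 0.1446]
scene leaf angle 1.0689391346791874 2341
side dark z percentiles [0.1119 0.118  0.1333]
side leaf angle 0.958546493528077 502
```

View pics/c4.png

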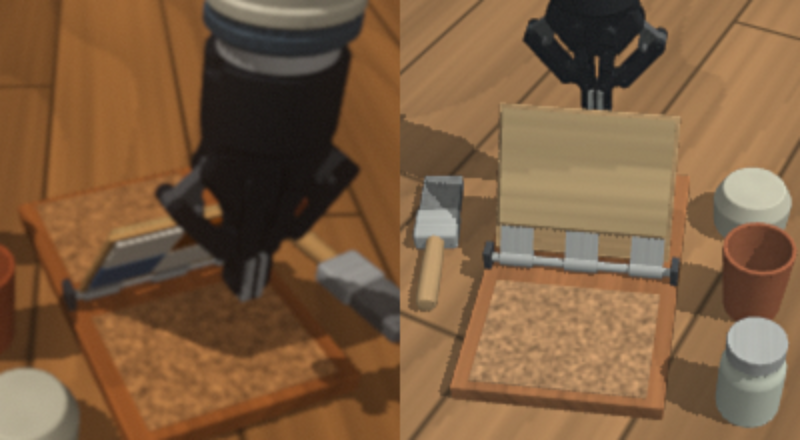

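Now the tips hang at z≈0.110, well below the free edge and behind the leaf. I push again.

{"op": "servo_tool", "data": {"targets": [[[0.17,-0.5,0],[0,0,0]],[[0.35,-0.95,0],[0,0,0]],[[0.5,-1.4,0],[0,0,0]],[[0.7,-1.9,0.1],[0,0,0]],[[0.87,-2.4,0.2],[0,0,0]],[[1.05,-2.9,0.3],[0,0,0]],[[1.2,-3.35,0.4],[0,0,0]],[[1.4,-3.85,0.5],[0,0,0]]]}}

```text
t: 4.4
eef_pos: [0.4814, 0.1415, 0.0988]
tool_rot: [179.9, -0.1, 110.1]
wrist_force: [-3.1, 4.6, 4.4]
opening: 0.0001
gripper_force: 2.7
```

```bash
python3 -c "
from h import *
np.set_printoptions(precision=4,suppress=True)
tip('5')"
```

```text
t 4.4 eef [0.4814 0.1415 0.0988] xs,yc 0.0008498615746465945 0.07546998938032184 F [-3.0536  4.5769  4.3755]
scene dark z percentiles [0.1516 0.1552 0.1631]
scene leaf angle 1.1905197509541354 2371
side dark z percentiles [0.1192 0.126  0.1429]
side leaf angle 1.0803263241306553 961
```

The leaf turns (about 1.12 rad now) with a contact force of about 6 N. I carry on to upright.

{"op": "servo_tool", "data": {"targets": [[[0.25,-0.7,0.2],[0,0,0]],[[0.5,-1.4,0.45],[0,0,0]],[[0.75,-2.1,0.7],[0,0,0]],[[1,-2.75,1],[0,0,0]],[[1.25,-3.45,1.35],[0,0,0]],[[1.5,-4.1,1.7],[0,0,0]],[[1.75,-4.8,2.05],[0,0,0]],[[2,-5.5,2.4],[0,0,0]]]}}

```text
t: 5.17
eef_pos: [0.5009, 0.0846, 0.1209]
tool_rot: [-179.9, -0.0, 110.0]
wrist_force: [-1.5, 2.8, -1.7]
opening: 0.0001
gripper_force: 1.3
```

```bash
python3 -c "
from h import *
np.set_printoptions(precision=4,suppress=True)
tip('6')"
```

```text
t 5.1667 eef [0.5009 0.0846 0.1209] xs,yc -0.0002448430405351791 0.015348536366239212 F [-1.536   2.8011 -1.6706]
scene dark z percentiles [0.1616 0.1663 0.1812]
scene leaf angle 1.6478619305255324 2020
side dark z percentiles [0.1176 0.1221 0.153 ]
side leaf angle 1.5418108141949414 2073
```

View pics/c6.png

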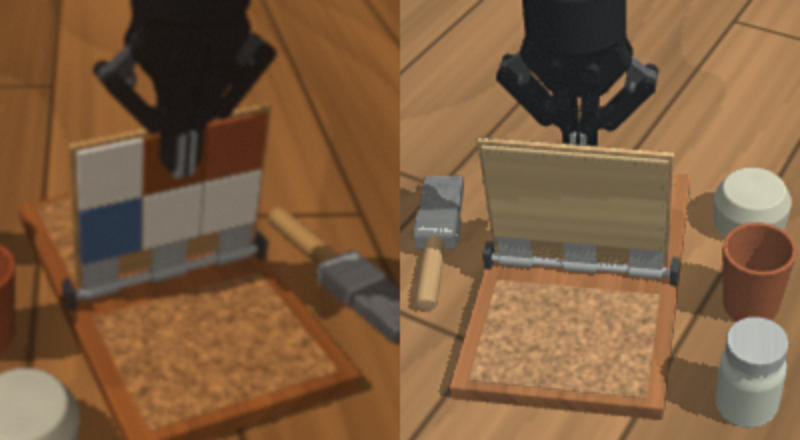

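The leaf stands upright with the closed tips on the upper tile row, and the stand hasn't moved. I push over to about 120°.

{"op": "servo_tool", "data": {"targets": [[[0.26,-0.72,0],[0,0,0]],[[0.53,-1.45,0],[0,0,0]],[[0.8,-2.17,-0.1],[0,0,0]],[[1.05,-2.9,-0.25],[0,0,0]],[[1.3,-3.6,-0.45],[0,0,0]],[[1.56,-4.3,-0.65],[0,0,0]],[[1.8,-4.95,-0.95],[0,0,0]],[[2.05,-5.6,-1.3],[0,0,0]]]}}

```text
t: 5.93
eef_pos: [0.5216, 0.0287, 0.1078]
tool_rot: [-180.0, 0.0, 110.0]
wrist_force: [-0.2, 1.5, 0.3]
opening: 0.0002
gripper_force: 0.9
```

```bash
python3 -c "
from h import *
np.set_printoptions(precision=4,suppress=True)
tip('7')"
```

```text
t 5.9333 eef [0.5216 0.0287 0.1078] xs,yc 9.897027259532379e-05 -0.04429941757909575 F [-0.2119  1.4622  0.2899]
scene dark z percentiles [0.1321 0.1389 0.1574]
scene leaf angle 2.178411086691938 876
side dark z percentiles [0.1287 0.1344 0.1515]
side leaf angle 2.0821485859255784 2587
```

{"op": "servo_tool", "data": {"targets": [[[0.23,-0.62,-0.4],[0,0,0]],[[0.45,-1.24,-0.8],[0,0,0]],[[0.66,-1.8,-1.25],[0,0,0]],[[0.87,-2.4,-1.75],[0,0,0]],[[1.05,-2.9,-2.3],[0,0,0]],[[1.24,-3.4,-2.85],[0,0,0]],[[1.4,-3.85,-3.45],[0,0,0]],[[1.55,-4.25,-4.1],[0,0,0]]]}}

```text
t: 6.7
eef_pos: [0.5372, -0.0136, 0.0666]
tool_rot: [-180.0, 0.0, 110.0]
wrist_force: [-1.1, 0.8, 0.6]
opening: -0.0001
gripper_force: 0.6
```

```bash
python3 -c "
from h import *
np.set_printoptions(precision=4,suppress=True)
tip('8')"
```

```text
t 6.7 eef [ 0.5372 -0.0136  0.0666] xs,yc 0.00024143918763079806 -0.08933617786017484 F [-1.1068  0.7521  0.6242]
scene dark z percentiles [0.0882 0.0955 0.1136]
scene leaf angle 2.619378757696989 1315
side dark z percentiles [0.0871 0.0927 0.1088]
side leaf angle 2.6312619518051665 1945
```

View pics/c8.png

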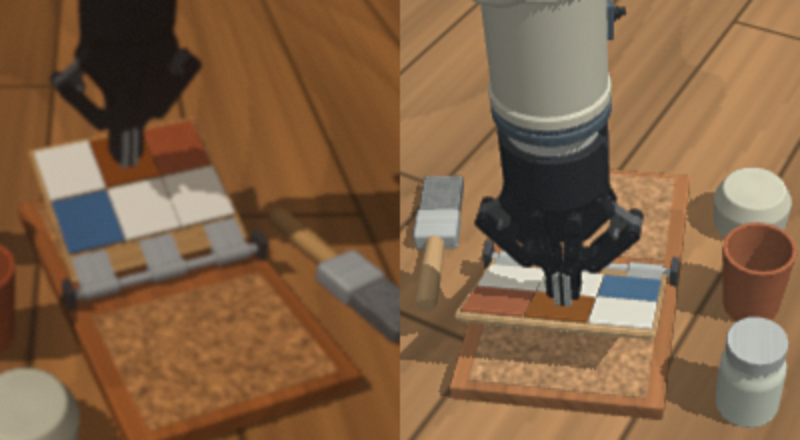

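The leaf leans at about 150°, tiles up, with the tips on the outer middle tile (560,300 in the right crop). I lower it further.

{"op": "servo_tool", "data": {"targets": [[[0.13,-0.35,-0.65],[0,0,0]],[[0.26,-0.7,-1.35],[0,0,0]],[[0.36,-1,-2.05],[0,0,0]],[[0.45,-1.25,-2.75],[0,0,0]],[[0.52,-1.42,-3.4],[0,0,0]],[[0.58,-1.6,-4.1],[0,0,0]],[[0.6,-1.65,-4.5],[0,0,0]],[[0.62,-1.7,-4.8],[0,0,0]]]}}

```text
t: 7.47
eef_pos: [0.5429, -0.0301, 0.0182]
tool_rot: [-179.9, -0.0, 110.0]
wrist_force: [-1.2, 0.3, 1.8]
opening: 0.0001
gripper_force: 0.5
```

{"op": "servo_tool", "data": {"targets": [[[0,0,-0.15],[0,0,0]],[[0,-0.05,-0.3],[0,0,0]],[[0,-0.05,-0.45],[0,0,0]],[[0,-0.05,-0.55],[0,0,0]],[[0,-0.05,-0.65],[0,0,0]],[[0,-0.05,-0.75],[0,0,0]],[[0,-0.05,-0.75],[0,0,0]]]}}

```text
t: 8.05
eef_pos: [0.5433, -0.0301, 0.0176]
tool_rot: [179.9, 0.0, 110.1]
wrist_force: [-17.8, 3.7, 30.8]
opening: 0.0002
gripper_force: 15.3
```

```bash
python3 -c "
from h import *
np.set_printoptions(precision=4,suppress=True)
tip('9')"
```

```text
t 8.05 eef [ 0.5433 -0.0301  0.0176] xs,yc 0.00032948480796185276 -0.1069322014761546 F [-17.7899   3.7082  30.8027]
scene dark z percentiles [0.0406 0.0463 0.0619]
scene leaf angle 3.073739306124632 1857
side dark z percentiles [0.0399 0.0452 0.0599]
side leaf angle 3.072636013193935 1265
```

The force rose to 31 N with no further travel, so the leaf is on its stop. I retreat straight up and check the angle.

{"op": "servo_tool", "data": {"targets": [[[0,0,0.5],[0,0,0]],[[0,0,1],[0,0,0]],[[0,0,2],[0,0,0]],[[0,0,4],[0,0,0]],[[0,0,7],[0,0,0]],[[0,0,10.5],[0,0,0]],[[0,0,14],[0,0,0]],[[0,0,17],[0,0,0]]]}}

```text
t: 8.82
eef_pos: [0.5433, -0.0305, 0.1843]
tool_rot: [179.9, 0.0, 110.1]
wrist_force: [0.3, -0.9, 0.8]
opening: -0.0
gripper_force: 0.0
```

{"op": "servo_tool", "data": {"targets": [[[-1,4,0.5],[0,0,0]],[[-2,8,1],[0,0,0]],[[-3,12,1],[0,0,0]],[[-4,16,1],[0,0,0]],[[-5,19,1],[0,0,0]],[[-6,21,1],[0,0,0]],[[-6,22,1],[0,0,0]],[[-6,22,1],[0,0,0]]]}}

```text
t: 9.48
eef_pos: [0.4829, 0.1913, 0.1917]
tool_rot: [180.0, -0.0, 110.2]
wrist_force: [0.2, 0.9, 0.2]
opening: 0.0003
gripper_force: 0.0
```

Run:
```python
from h import *
np.set_printoptions(precision=4,suppress=True)
tip('10')
c=np.array([.5064,.0703]);a=np.radians(20);ux=np.array([np.cos(a),np.sin(a)]);uy=np.array([-ux[1],ux[0]])
for f in('sc10','si10'):
    z=np.load(f'pics/{f}.npz'); v,u=np.mgrid[:400,:640]; D=z['d']
    X=np.stack([(u-z['cx'])/z['fx']*D,(v-z['cy'])/z['fy']*D,D],-1)[D>0]; X=(X-z['t'])@z['R']
    q=X[:,:2]-c;x=q@ux;y=q@uy
    for lo,hi in((-.13,-.045),(.03,.12)):
        m=(abs(x)<.07)&(y>lo)&(y<hi)&(X[:,2]<.06)
        k=np.linalg.lstsq(np.c_[y[m],x[m],np.ones(m.sum())],X[m,2],rcond=None)[0]
        print(f,(lo,hi),m.sum(),'slope y,x',k[:2],'z at mid',k@[(lo+hi)/2,0,1])
```

```text
t 9.4833 eef [0.4829 0.1913 0.1917] xs,yc 0.019292020849629953 0.12172608134906815 F [0.1738 0.9321 0.1716]
scene dark z percentiles [0.214  0.2194 0.2331]
scene leaf angle 3.068661345429766 2104
side dark z percentiles [0.2136 0.2191 0.2335]
side leaf angle 3.072543734392053 1234
sc10 (-0.13, -0.045) 3155 slope y,x [-0.0008  0.0016] z at mid 0.03330630648102355
sc10 (0.03, 0.12) 2285 slope y,x [0.0009 0.0007] z at mid 0.020466405865821217
si10 (-0.13, -0.045) 2154 slope y,x [ 0.0007 -0.0001] z at mid 0.03223264444698306
si10 (0.03, 0.12) 4026 slope y,x [ 0.0008 -0.    ] z at mid 0.019332739703095594
```

View pics/sc10.png

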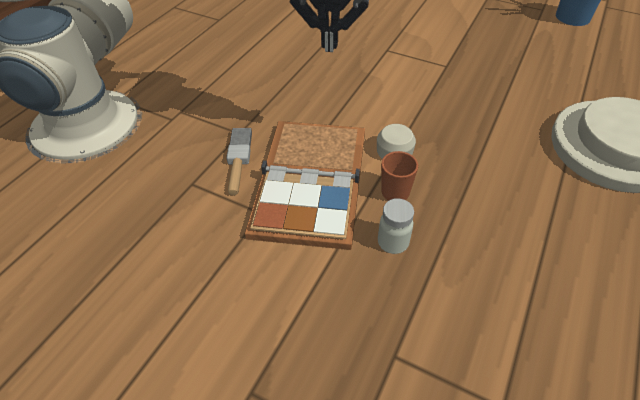

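The leaf lies flat with its tiles up (slope below 0.002). The stand and bystanders are where they began, and the hand is clear.

```bash
python3 -c "
from h import *
print(manip.hand_in())"
```

```text
the job is handed in; nothing more can be done
None
```

The leaf was pushed over its spine and pressed flat with its tiles up, the stand and bystanders look unmoved in the last picture, the hand ended clear, and the job is handed in (no verdict was returned).

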